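# Nudge the steel setting anvil home into the bench block

## Task

The round steel rivet anvil has been left lying on top of the wooden setting block. Nudge it across the block with your fingertips until it drops into the one empty round seat, then press down firmly on it with a fingertip so that it beds flat and flush with the block's top. Slide it only, never lift it off the block; leave the two discs that are already seated in their seats, and do not disturb the jar, the tin or the hammer.

Things in the scene. Friction and masses are not known exactly. Their poses are not given: they have to be found in the camera images.
- setting_block: Hardwood block fixed to the bench, 170 (own x) x 250 (own y) x 40 mm high; origin at the centre of its underside, z up. Its flat top has three round flat-bottomed seats in a row, 54 mm in diameter and 13 mm deep, centred at own x = +35 mm and own y = -72, 0 and +72 mm, with rims chamfered by 1.5 mm. The strip of the top at negative own x is bare.
- seat (a point): Centre of the floor of the empty seat (grey felt with a dark hole in the middle, look only), 27 mm above the bench and 13 mm below the block's top; any of the three seats can be the empty one.
- anvil: Bright steel disc (rivet anvil), 50 mm in diameter, 13 mm thick, about 0.2 kg, with four small round dishes marked on its top; loose, lying on the bare strip of the block's top. Origin at the centre of its underside, z up through the dished face. Its seat leaves 2 mm all round; pushed across the rim it tips in when its centre comes within about 10 mm of the seat's centre and falls 13 mm, its top then flush with the block. A press of about 6 N down on it shows it is bedded.
- nylon_puck: White nylon disc, 50 mm in diameter, 13 mm thick, lying flush and loose in one of the seats; origin at the centre of its underside. The anvil may be slid across its top.
- rubber_puck: Black rubber disc, 50 mm in diameter, 13 mm thick, lying flush and loose in one of the seats; origin at the centre of its underside. The anvil may be slid across its top.
- rivet_jar: Amber jar with a brass lid, 60 mm in diameter, 75 mm high, standing loose on the bench beside the block; origin at the centre of its underside.
- wax_tin: Red tin with a brass lid, 67 mm in diameter, 24 mm high, standing loose on the bench beside the block; origin at the centre of its underside.
- hammer: Hammer about 240 mm long lying loose on the bench beyond the block, lower than the block's top; origin at the underside near its middle, x along the handle towards the head.
Not all that is in view belongs to the job. What is shaped like the anvil but blue is not meant.

How it is judged:
By the outcome, as a careful person would: the job done as asked, in the order asked, and still so for the second after the job is handed in, with the robot touching nothing.
It also fails if it takes over 38 s, if anything falls off the work surface, if the arm or the gripper's body presses on something with over 40 N, if the wrist force passes 120 N, or if a joint passes its speed limit or range.

## Robot

A 6-joint arm with a two-finger parallel gripper is mounted at the origin on the work surface. World frame = base frame: x ahead of the robot, y to its left, z up, the work surface at z = 0. Lengths are in m, angles in degrees, forces in N, time in s.
With the tool pointing down it reaches from about 0.4 to 0.825 m from the base axis. Payload 7 kg.
Tool frame: the origin (TCP) lies between the finger pads; the fingertips stand 19 mm ahead of it and the grasp point (between the pads) is the TCP (r.finger_overhang is the distance from the TCP to the fingertips, in m); z points along the fingers, y is the direction in which the jaws open and shut (so a half turn about z gives the same grasp; the last joint's range is limited). The gripper opens to 88 mm and grips with 3 to 60 N. Pads are 19 mm wide; open, the fingers measure 130 mm over their backs; the gripper's body (78 mm by 193 mm) begins 47 mm behind the grasp point.
Start: joints at [92.424, 20.546, 0.682, 0, -70.136, -16.507], TCP at [0.164, 0.655, 0.246] pointing down, gripper open.
Joint ranges: [-176.03, 176.03], [-82.01, 121.73], [-58.28, 71.71], [-173.87, 95.51], [-174.79, -0.11], [-173.66, 173.66]. Speed limits (degrees/s): [136.94, 136.94, 172.46, 180, 180, 180].

## Interface

Orientations are given as [roll, pitch, yaw] about the fixed x, y, z axes, in that order (R = Rz(yaw) Ry(pitch) Rx(roll)).
In Python, from plant import r, optics gives the robot as it stands. The module is installed in compiled form; this text tells all that it offers.
- The arm moves only by the tool step_arm, never from a script. Its argument "increments" is a list of rows, each an object of numbers: "tx", "ty", "tz": the shift along the world's x, y, z in mm; "ax", "ay", "az": the turn, a rotation vector about the world's x, y, z in degrees; "claw": the gripper command: -1 is shut, 1 is fully open, values between are in proportion. In form: [{"tx": .., "ty": .., "tz": .., "ax": .., "ay": .., "az": .., "claw": ..}, ...]. A call has 1 to 12 rows; each row shifts and turns the commanded pose from where the row before left it; what a row does not reach is not made up. A row lasts 1/10 s, in which the tool goes at most 50 mm and 8.59 degrees, less where a joint would pass 70% of its speed; a pose out of reach is approached as far as the arm can. A call with a gripper value outside its range is refused whole. The fingers move at their own pace and stop on an object; "newtons" is the grip in N (left out, the last holds). Time passes only in rows, so rows that do not move let the fingers close. It gives the time, the measured TCP pose, the force and the opening at its end, in the units of the state.
- r.get_state(): the state, without advancing time (a new reading comes with each control period).
- optics.capture(name): name is "side" or "top" or "wrist"; returns a dict with "image" (420x560x3 uint8, blue, green, red), "depth" (420x560 float32, m along the optical axis (not along the pixel's ray), 0 where there is no reading), "fx", "fy", "cx", "cy" (pixels), "R" (3x3) and "t" (3): a world point X has camera coordinates R X + t. Camera axes: x right, y down, z forward; pixel columns grow to the right and rows downward; lengths in m; the calibration is good to about 2 mm. The wrist camera is an equidistant fisheye: a pixel r from the principal point sees the ray r / f radians off the axis. A picture is of the moment at which its call begins.
- r.close_job(): hands the job in, once; it reports no verdict.
The state is a dict: "time_s": time; "joints": joint angles; "qd": joint speeds; "joint_torque": joint torques, N m; "tcp_pos": TCP position; "eef_rot": TCP orientation; "contact_force": force on the tool from outside, world axes, zero at the start; "moment": the same for the moment, N m; "gripper_width": finger opening in m.
Only numpy, scipy, OpenCV 4.12 (cv2) and the standard library are available. Lean on these libraries where they do the work, as an engineer would, in place of code of your own. Each camera call takes 0.05 s, during which the arm holds its last target. There are 200 camera calls.

## Working session

There is one attempt and no reset: what is moved stays moved. The work goes in short steps, Python scripts to look and compute and a tool call to move; the robot and the scene stay as the last step left them, time stands still between calls to the robot, and variables do not carry over. Pictures are saved under pics/ and viewed, about 8 in all and at most 12, crops included, and the job is handed in when it is done.

Besides the shell and the picture viewer there is one more tool, called after "Request:" as name([rows], argument=value, ...), one row to a line, values as JSON. step_arm: Moves the arm, as the interface text tells. Its arguments: {"type":"object","properties":{"increments":{"type":"array","items":{"type":"object","properties":{"tx":{"type":"number"},"ty":{"type":"number"},"tz":{"type":"number"},"ax":{"type":"number"},"ay":{"type":"number"},"az":{"type":"number"},"claw":{"type":"number"}}}},"newtons":{"type":"number"}},"required":["increments"]}

```bash
mkdir -p pics; cat > h.py <<'E'
import numpy as np, cv2
from plant import r, optics
def cap(n, f=None):
    c=optics.capture(n)
    if f: cv2.imwrite('pics/'+f,c['image'])
    np.savez('/tmp/%s.npz'%n,**c); return c
def ld(n): return dict(np.load('/tmp/%s.npz'%n))
def w(c,u,v,z=None):
    "pixel->world (pinhole); by plane z if given, else depth"
    d=np.array([(u-c['cx'])/c['fx'],(v-c['cy'])/c['fy'],1.])
    R,t=c['R'],c['t']; o=-R.T@t; k=R.T@d
    s=(z-o[2])/k[2] if z is not None else c['depth'][int(v),int(u)]
    return o+s*k
E
python3 - <<'E'
from h import *
a=cap('top','top1.png');b=cap('side','side1.png')
s=r.get_state();print(s['tcp_pos'],s['eef_rot'],s['contact_force'],s['gripper_width'],s['time_s'])
E
```

```text
[0.16416757 0.65430233 0.24472565] [ 1.79914547e+02 -8.33924084e-03 -1.40872920e+01] [-0.03804534 -0.06483291 -0.04994037] 0.08767420073756742 0.1
```

View pics/top1.png

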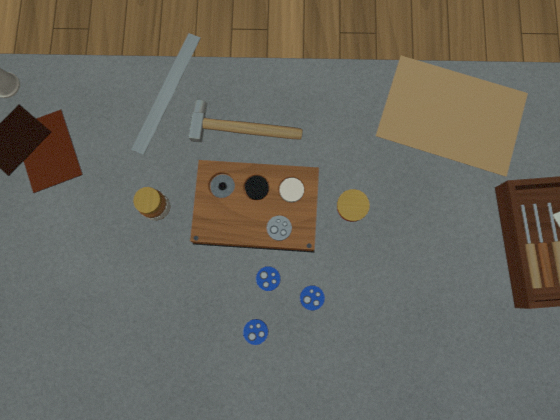

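View pics/side1.png

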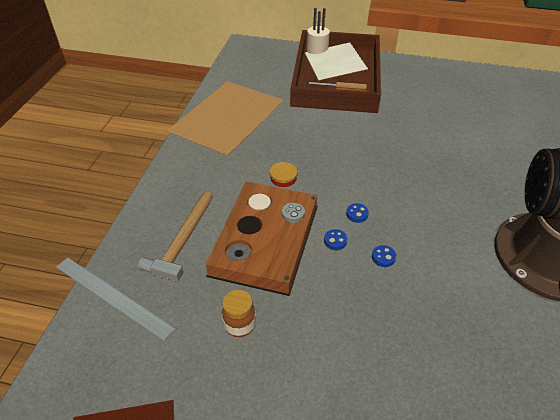

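The top view shows the steel disc with dishes on the bare strip at (279,228). It also shows the empty grey seat with the dark hole at (222,186), black puck (257,188), and white puck (291,190). The look-alikes are blue discs at (268,279), (312,298) and (256,332). I choose the steel one on the block and check it in a crop.

```bash
python3 - <<'E'
from h import *
c=ld('top')
im=c['image'][150:260,180:330]; cv2.imwrite('pics/crop1.png',cv2.resize(im,None,fx=5,fy=5,interpolation=cv2.INTER_CUBIC))
for n,u,v,z in [('anvil',279,228,.053),('seat',222,186,.04),('black',257,188,.04),('white',291,190,.04),('TL',198,161,.04),('TR',319,167,.04),('BR',314,250,.04),('BL',192,241,.04),('jarlid',147,199,.075),('tin',353,205,.024),('hamH',197,120,.02)]:
    print(n,w(c,u,v,z).round(4),w(c,u,v).round(4))
print(c['fx'],c['R'],c['t'])
E
```

```text
anvil [0.5517 0.0426 0.053 ] [0.5517 0.0426 0.0536]
seat [0.6384 0.1616 0.04  ] [0.641  0.1631 0.0294]
black [0.6355 0.0896 0.04  ] [0.6353 0.0895 0.0411]
white [0.6326 0.0199 0.04  ] [0.6329 0.0199 0.0391]
TL [0.6907 0.2137 0.04  ] [ 0.703   0.222  -0.0015]
TR [ 0.6824 -0.037   0.04  ] [ 0.6943 -0.0399 -0.0015]
BR [ 0.5107 -0.028   0.04  ] [ 0.5144 -0.0302  0.0043]
BL [0.5239 0.2169 0.04  ] [0.5241 0.2173 0.0378]
jarlid [0.601  0.3031 0.075 ] [0.6006 0.3026 0.0767]
tin [ 0.607  -0.1087  0.024 ] [ 0.6071 -0.1088  0.0235]
hamH [0.7882 0.2248 0.02  ] [0.7851 0.2232 0.0278]
467.07377136729997 [[ 0.02112604 -0.99972653 -0.01002792]
 [-0.98268847 -0.01891737 -0.18429732]
 [ 0.18405722  0.01374779 -0.98281938]] [0.02898523 0.58746251 0.87763859]
```

View pics/crop1.png

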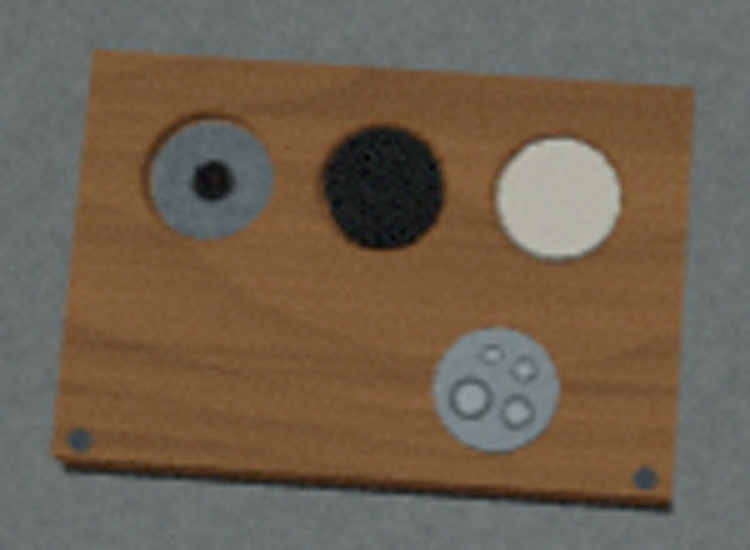

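The crop confirms the choice. The steel disc with four dishes sits at about (.552,.043), and the empty seat's rim centre is about (.639,.1615), with block yaw about -2.7°. I'll use the two fingers, about 30 mm apart, as a fork. That gives a stable push along the straight line to the seat, heading 53.7°.

Request:
step_arm([
  {"tx": 20, "ty": -36, "az": -6.25, "claw": -0.32},
  {"tx": 20, "ty": -36, "az": -6.25, "claw": -0.32},
  {"tx": 20, "ty": -36, "az": -6.25, "claw": -0.32},
  {"tx": 20, "ty": -36, "az": -6.25, "claw": -0.32},
  {"tx": 20, "ty": -36, "az": -6.25, "claw": -0.32},
  {"tx": 20, "ty": -36, "az": -6.25, "claw": -0.32},
  {"tx": 20, "ty": -36, "az": -6.25, "claw": -0.32},
  {"tx": 20, "ty": -36, "az": -6.25, "claw": -0.32},
  {"tx": 20, "ty": -36, "az": -6.25, "claw": -0.32},
  {"tx": 20, "ty": -36, "az": -6.25, "claw": -0.32},
  {"tx": 20, "ty": -36, "az": -6.25, "claw": -0.32},
  {"tx": 20, "ty": -36, "az": -6.25, "claw": -0.32},
])

```text
$.increments[0]: bad value
```

Request:
step_arm([
  {"tx": 20, "ty": -36, "az": -6.25, "claw": -0.32},
  {"tx": 20, "ty": -36, "az": -6.25, "claw": -0.32},
  {"tx": 20, "ty": -36, "az": -6.25, "claw": -0.32},
  {"tx": 20, "ty": -36, "az": -6.25, "claw": -0.32},
  {"tx": 20, "ty": -36, "az": -6.25, "claw": -0.32},
  {"tx": 20, "ty": -36, "az": -6.25, "claw": -0.32},
  {"tz": -40, "claw": -0.32},
  {"tz": -40, "claw": -0.32},
  {"claw": -0.32},
  {"claw": -0.32},
])

```text
$.increments[0]: bad value
```

```bash
python3 - <<'E'
from h import *
c=cap('wrist','wr1.png'); s=r.get_state()
for k in ('time_s','tcp_pos','eef_rot','joints','contact_force','gripper_width'):print(k,np.round(s[k],4))
def proj(p):
    q=c['R']@np.array(p)+c['t']; th=np.arctan2(np.hypot(q[0],q[1]),q[2]); a=np.arctan2(q[1],q[0])
    return [round(float(c['cx']+c['fx']*th*np.cos(a))),round(float(c['cy']+c['fy']*th*np.sin(a)))]
im=c['image'].copy()
for n,p in {'anvil':(.5517,.0426,.053),'seat':(.639,.1615,.04),'blk':(.6355,.0896,.04),'wh':(.6326,.0199,.04)}.items():
    print(n,proj(p)); cv2.drawMarker(im,proj(p),(0,0,255),0,8)
cv2.imwrite('pics/wr1m.png',im)
E
```

```text
time_s 0.15
tcp_pos [0.1642 0.6544 0.2449]
eef_rot [ 1.799312e+02 -7.600000e-03 -1.408800e+01]
joints [ 9.24240e+01  2.05814e+01  6.48300e-01 -1.30000e-02 -7.01350e+01
 -1.65075e+01]
contact_force [-0.0461 -0.2842  0.9985]
gripper_width 0.0877
anvil [573, -96]
seat [503, -145]
blk [532, -134]
wh [557, -124]
```

View pics/wr1m.png

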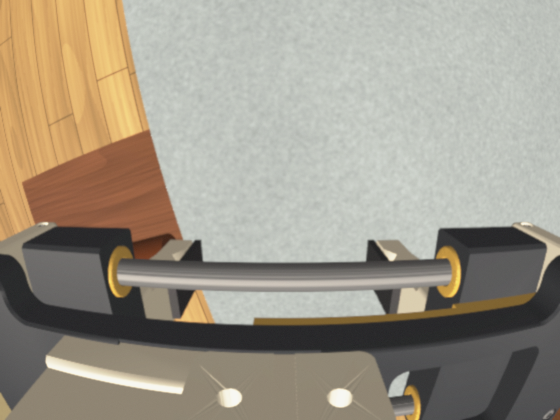

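The move was refused, and the picture shows the arm still at its start over the bench edge. I'll retry with every field filled in.

Request:
step_arm([
  {"tx": 20, "ty": -36, "tz": 0, "ax": 0, "ay": 0, "az": -6.25, "claw": -0.32},
])

```text
time_s: 0.25
tcp_pos: [0.183, 0.6207, 0.2437]
eef_rot: [179.9, -0.0, -20.2]
contact_force: [-0.1, 0.3, 0.7]
gripper_width: 0.0837
```

Request:
step_arm([
  {"tx": 20, "ty": -36, "tz": 0, "ax": 0, "ay": 0, "az": -6.25, "claw": -0.32},
  {"tx": 20, "ty": -36, "tz": 0, "ax": 0, "ay": 0, "az": -6.25, "claw": -0.32},
  {"tx": 20, "ty": -36, "tz": 0, "ax": 0, "ay": 0, "az": -6.25, "claw": -0.32},
  {"tx": 20, "ty": -36, "tz": 0, "ax": 0, "ay": 0, "az": -6.25, "claw": -0.32},
  {"tx": 20, "ty": -36, "tz": 0, "ax": 0, "ay": 0, "az": -6.25, "claw": -0.32},
  {"tx": 20, "ty": -36, "tz": 0, "ax": 0, "ay": 0, "az": -6.25, "claw": -0.32},
  {"tx": 20, "ty": -36, "tz": 0, "ax": 0, "ay": 0, "az": -6.25, "claw": -0.32},
  {"tx": 20, "ty": -36, "tz": 0, "ax": 0, "ay": 0, "az": -6.25, "claw": -0.32},
  {"tx": 20, "ty": -36, "tz": 0, "ax": 0, "ay": 0, "az": -6.25, "claw": -0.32},
  {"tx": 20, "ty": -36, "tz": 0, "ax": 0, "ay": 0, "az": -6.25, "claw": -0.32},
  {"tx": 20, "ty": -36, "tz": 0, "ax": 0, "ay": 0, "az": -6.25, "claw": -0.32},
])

```text
time_s: 1.35
tcp_pos: [0.4046, 0.2211, 0.2457]
eef_rot: [-180.0, 0.0, -89.3]
contact_force: [1.1, 0.2, -0.0]
gripper_width: 0.03
```

Request:
step_arm([
  {"tx": 20, "ty": -36, "tz": 0, "ax": 0, "ay": 0, "az": -6.25, "claw": -0.32},
  {"tx": 20, "ty": -36, "tz": 0, "ax": 0, "ay": 0, "az": -6.25, "claw": -0.32},
  {"tx": 20, "ty": -36, "tz": 0, "ax": 0, "ay": 0, "az": -6.25, "claw": -0.32},
  {"tx": 20, "ty": -36, "tz": 0, "ax": 0, "ay": 0, "az": -6.25, "claw": -0.32},
  {"tx": 20, "ty": -36, "tz": 0, "ax": 0, "ay": 0, "az": -6.25, "claw": -0.32},
  {"tx": 20, "ty": -36, "tz": 0, "ax": 0, "ay": 0, "az": -6.25, "claw": -0.32},
  {"tx": 0, "ty": 0, "tz": -40, "ax": 0, "ay": 0, "az": 0, "claw": -0.32},
  {"tx": 0, "ty": 0, "tz": -40, "ax": 0, "ay": 0, "az": 0, "claw": -0.32},
  {"tx": 0, "ty": 0, "tz": 0, "ax": 0, "ay": 0, "az": 0, "claw": -0.32},
  {"tx": 0, "ty": 0, "tz": 0, "ax": 0, "ay": 0, "az": 0, "claw": -0.32},
])

```text
time_s: 2.35
tcp_pos: [0.5243, 0.0065, 0.166]
eef_rot: [180.0, -0.1, -126.6]
contact_force: [1.0, 0.7, 1.5]
gripper_width: 0.0296
```

```bash
cat > pr.py <<'E'
from h import *
def look(f):
    c=cap('wrist'); s=r.get_state()
    for k in ('time_s','tcp_pos','eef_rot','joints','contact_force','gripper_width'):print(k,np.round(s[k],4))
    def proj(p):
        q=c['R']@np.array(p)+c['t']; th=np.arctan2(np.hypot(q[0],q[1]),q[2]); a=np.arctan2(q[1],q[0])
        return [round(float(c['cx']+c['fx']*th*np.cos(a))),round(float(c['cy']+c['fy']*th*np.sin(a)))]
    im=c['image'].copy()
    for n,p in {'anvil':(.5517,.0426,.053),'seat':(.639,.1615,.04),'blk':(.6355,.0896,.04),'wh':(.6326,.0199,.04)}.items():
        print(n,proj(p)); cv2.drawMarker(im,proj(p),(0,0,255),0,8)
    cv2.imwrite('pics/'+f,im)
E
python3 -c "from pr import *;look('wr2.png')"
```

```text
time_s 2.4
tcp_pos [0.5252 0.007  0.1672]
eef_rot [-1.799236e+02  3.720000e-02 -1.265241e+02]
joints [ 2.22127e+01  1.03087e+01 -2.44967e+01  5.61000e-02 -5.51231e+01
 -5.87689e+01]
contact_force [0.6548 0.5624 0.6816]
gripper_width 0.0296
anvil [283, 265]
seat [284, 381]
blk [244, 338]
wh [199, 287]
```

View pics/wr2.png

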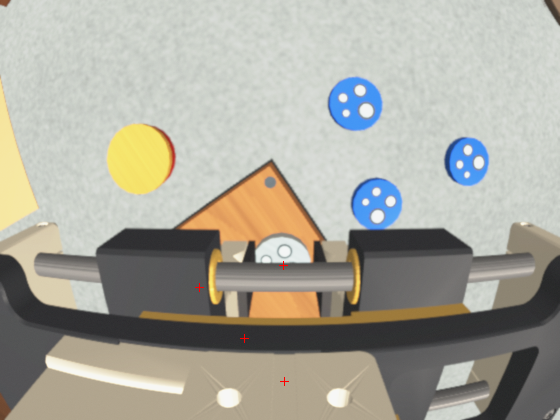

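The view from the fork pose shows the anvil at about (283,255), centred between the fingers and matching the prediction at (283,265). I'll lower to about 5 mm above the block.

Request:
step_arm([
  {"tx": 0, "ty": 0, "tz": -40, "ax": 0, "ay": 0, "az": 0, "claw": -0.32},
  {"tx": 0, "ty": 0, "tz": -40, "ax": 0, "ay": 0, "az": 0, "claw": -0.32},
  {"tx": 0, "ty": 0, "tz": -12, "ax": 0, "ay": 0, "az": 0, "claw": -0.32},
  {"tx": 0, "ty": 0, "tz": -8, "ax": 0, "ay": 0, "az": 0, "claw": -0.32},
  {"tx": 0, "ty": 0, "tz": 0, "ax": 0, "ay": 0, "az": 0, "claw": -0.32},
  {"tx": 0, "ty": 0, "tz": 0, "ax": 0, "ay": 0, "az": 0, "claw": -0.32},
])

```text
time_s: 3.0
tcp_pos: [0.5256, 0.0072, 0.0673]
eef_rot: [-179.9, 0.1, -126.5]
contact_force: [0.0, 0.0, 0.5]
gripper_width: 0.0296
```

Request:
step_arm([
  {"tx": 0, "ty": 0, "tz": -3, "ax": 0, "ay": 0, "az": 0, "claw": -0.32},
  {"tx": 3, "ty": 4, "tz": 0, "ax": 0, "ay": 0, "az": 0, "claw": -0.32},
  {"tx": 6, "ty": 8, "tz": 0, "ax": 0, "ay": 0, "az": 0, "claw": -0.32},
  {"tx": 3, "ty": 4, "tz": 0, "ax": 0, "ay": 0, "az": 0, "claw": -0.32},
  {"tx": 3, "ty": 4, "tz": 0, "ax": 0, "ay": 0, "az": 0, "claw": -0.32},
  {"tx": 6, "ty": 8, "tz": 0, "ax": 0, "ay": 0, "az": 0, "claw": -0.32},
  {"tx": 6, "ty": 8, "tz": 0, "ax": 0, "ay": 0, "az": 0, "claw": -0.32},
  {"tx": 6, "ty": 8, "tz": 0, "ax": 0, "ay": 0, "az": 0, "claw": -0.32},
  {"tx": 6, "ty": 8, "tz": 0, "ax": 0, "ay": 0, "az": 0, "claw": -0.32},
  {"tx": 6, "ty": 8, "tz": 0, "ax": 0, "ay": 0, "az": 0, "claw": -0.32},
  {"tx": 6, "ty": 8, "tz": 0, "ax": 0, "ay": 0, "az": 0, "claw": -0.32},
  {"tx": 0, "ty": 0, "tz": 0, "ax": 0, "ay": 0, "az": 0, "claw": -0.32},
])

```text
time_s: 4.2
tcp_pos: [0.5765, 0.0761, 0.0625]
eef_rot: [-180.0, 0.1, -126.5]
contact_force: [-0.9, 0.8, 0.6]
gripper_width: 0.0298
```

```bash
python3 - <<'E'
from h import *
c=cap('side'); s=r.get_state()
for k in ('time_s','tcp_pos','contact_force'):print(k,np.round(s[k],4))
cv2.imwrite('pics/s2.png',cv2.resize(c['image'][160:310,180:360],None,fx=4,fy=4,interpolation=cv2.INTER_CUBIC))
E
```

```text
time_s 4.25
tcp_pos [0.5759 0.0756 0.0624]
contact_force [ 0.2875 -0.0814  0.6222]
```

View pics/s2.png

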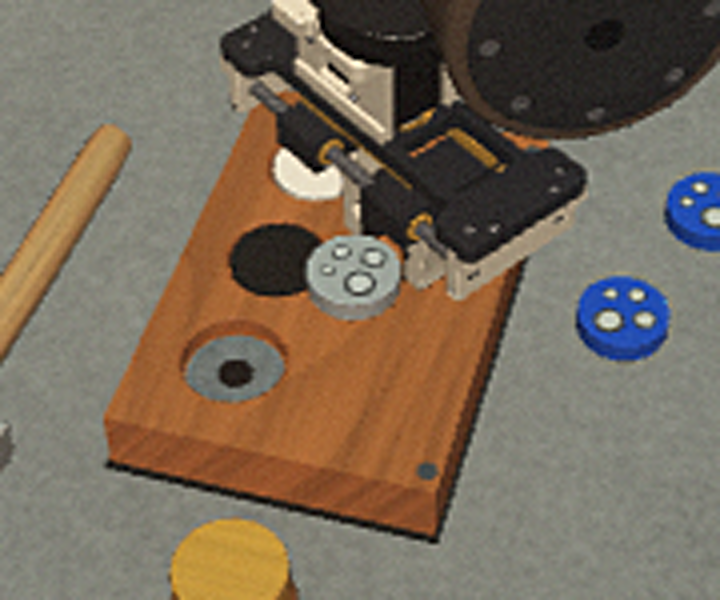

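The disc is nested on the fork, with its top at crop (354,268), and heads straight for the seat at crop (235,368). I'll check the remaining vector.

```bash
python3 - <<'E'
from h import *
c=ld('side')
print(w(c,180+354/4,160+269/4,.053),w(c,180+235/4,160+361/4,.04), w(c,180+235/4,160+373/4,.027))
E
```

```text
[0.59261845 0.10405045 0.053     ] [0.63914916 0.16686846 0.04      ] [0.6406379 0.164468  0.027    ]
```

Request:
step_arm([
  {"tx": 3, "ty": 4, "tz": 0, "ax": 0, "ay": 0, "az": 0, "claw": -0.32},
  {"tx": 6, "ty": 8, "tz": 0, "ax": 0, "ay": 0, "az": 0, "claw": -0.32},
  {"tx": 6, "ty": 8, "tz": 0, "ax": 0, "ay": 0, "az": 0, "claw": -0.32},
  {"tx": 6, "ty": 8, "tz": 0, "ax": 0, "ay": 0, "az": 0, "claw": -0.32},
  {"tx": 5, "ty": 7, "tz": 0, "ax": 0, "ay": 0, "az": 0, "claw": -0.32},
  {"tx": 3, "ty": 4, "tz": 0, "ax": 0, "ay": 0, "az": 0, "claw": -0.32},
  {"tx": 3, "ty": 4, "tz": 0, "ax": 0, "ay": 0, "az": 0, "claw": -0.32},
  {"tx": 3, "ty": 4, "tz": 0, "ax": 0, "ay": 0, "az": 0, "claw": -0.32},
  {"tx": 3, "ty": 4, "tz": 0, "ax": 0, "ay": 0, "az": 0, "claw": -0.32},
  {"tx": 3, "ty": 4, "tz": 0, "ax": 0, "ay": 0, "az": 0, "claw": -0.32},
  {"tx": 3, "ty": 4, "tz": 0, "ax": 0, "ay": 0, "az": 0, "claw": -0.32},
  {"tx": 0, "ty": 0, "tz": 0, "ax": 0, "ay": 0, "az": 0, "claw": -0.32},
])

```text
time_s: 5.45
tcp_pos: [0.62, 0.1344, 0.0627]
eef_rot: [-180.0, 0.1, -126.6]
contact_force: [-0.2, -0.0, 0.3]
gripper_width: 0.03
```

```bash
python3 - <<'E'
from h import *
c=cap('side'); s=r.get_state()
for k in ('time_s','tcp_pos','contact_force'):print(k,np.round(s[k],4))
cv2.imwrite('pics/s3.png',cv2.resize(c['image'][160:310,180:360],None,fx=4,fy=4,interpolation=cv2.INTER_CUBIC))
E
```

```text
time_s 5.5
tcp_pos [0.6197 0.1342 0.0626]
contact_force [ 0.2678 -0.1966  0.2325]
```

View pics/s3.png

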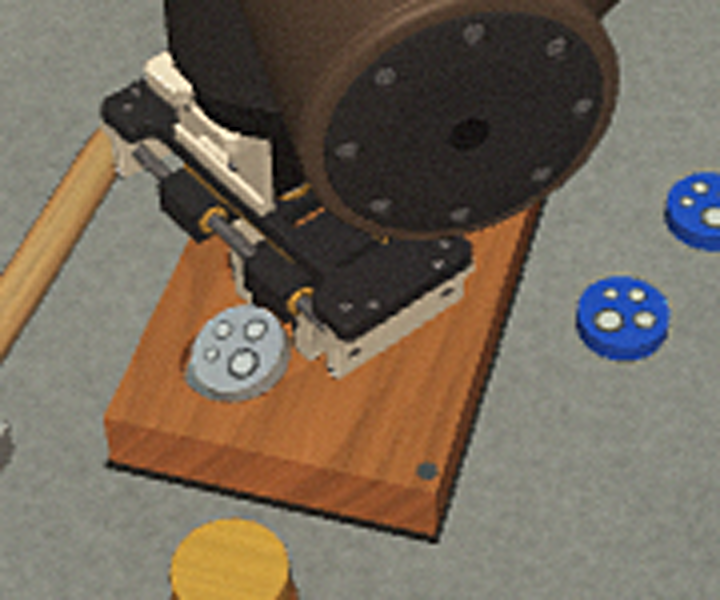

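The disc is half tipped in: its front edge is down and its rear edge is still on the rim, with the centre at about crop (237,350). I'll push a few mm more.

Request:
step_arm([
  {"tx": 1, "ty": 2, "tz": 0, "ax": 0, "ay": 0, "az": 0, "claw": -0.32},
  {"tx": 2, "ty": 2, "tz": 0, "ax": 0, "ay": 0, "az": 0, "claw": -0.32},
  {"tx": 1, "ty": 1, "tz": 0, "ax": 0, "ay": 0, "az": 0, "claw": -0.32},
  {"tx": 0, "ty": 0, "tz": 0, "ax": 0, "ay": 0, "az": 0, "claw": -0.32},
  {"tx": 0, "ty": 0, "tz": 0, "ax": 0, "ay": 0, "az": 0, "claw": -0.32},
])

```text
time_s: 6.0
tcp_pos: [0.6233, 0.1387, 0.0625]
eef_rot: [180.0, 0.0, -126.6]
contact_force: [0.6, -0.1, -0.1]
gripper_width: 0.0296
```

```bash
python3 - <<'E'
from h import *
c=cap('side'); s=r.get_state()
for k in ('time_s','tcp_pos','contact_force'):print(k,np.round(s[k],4))
cv2.imwrite('pics/s4.png',cv2.resize(c['image'][160:310,180:360],None,fx=4,fy=4,interpolation=cv2.INTER_CUBIC))
E
```

```text
time_s 6.05
tcp_pos [0.6233 0.1387 0.0625]
contact_force [0.874  0.293  0.9539]
```

View pics/s4.png

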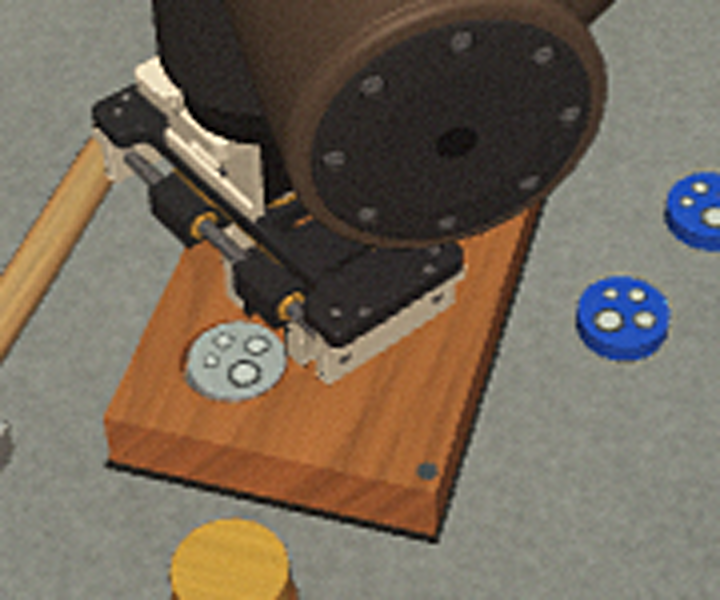

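The disc has dropped and lies level, with its top at about crop (235,360). Next I raise, shut the fingers, centre over it and press.

Request:
step_arm([
  {"tx": 0, "ty": 0, "tz": 15, "ax": 0, "ay": 0, "az": 0, "claw": -0.32},
  {"tx": 0, "ty": 0, "tz": 15, "ax": 0, "ay": 0, "az": 0, "claw": -1},
  {"tx": 8, "ty": 11, "tz": 0, "ax": 0, "ay": 0, "az": 0, "claw": -1},
  {"tx": 8, "ty": 12, "tz": 0, "ax": 0, "ay": 0, "az": 0, "claw": -1},
  {"tx": 0, "ty": 0, "tz": 0, "ax": 0, "ay": 0, "az": 0, "claw": -1},
  {"tx": 0, "ty": 0, "tz": 0, "ax": 0, "ay": 0, "az": 0, "claw": -1},
  {"tx": 0, "ty": 0, "tz": -15, "ax": 0, "ay": 0, "az": 0, "claw": -1},
  {"tx": 0, "ty": 0, "tz": -10, "ax": 0, "ay": 0, "az": 0, "claw": -1},
  {"tx": 0, "ty": 0, "tz": -5, "ax": 0, "ay": 0, "az": 0, "claw": -1},
  {"tx": 0, "ty": 0, "tz": 0, "ax": 0, "ay": 0, "az": 0, "claw": -1},
  {"tx": 0, "ty": 0, "tz": 0, "ax": 0, "ay": 0, "az": 0, "claw": -1},
])

```text
time_s: 7.15
tcp_pos: [0.6393, 0.1615, 0.0624]
eef_rot: [180.0, -0.0, -126.6]
contact_force: [-0.5, -0.0, 1.1]
gripper_width: 0.0005
```

Request:
step_arm([
  {"tx": 0, "ty": 0, "tz": -1, "ax": 0, "ay": 0, "az": 0, "claw": -1},
  {"tx": 0, "ty": 0, "tz": -1, "ax": 0, "ay": 0, "az": 0, "claw": -1},
  {"tx": 0, "ty": 0, "tz": 0, "ax": 0, "ay": 0, "az": 0, "claw": -1},
])

```text
time_s: 7.45
tcp_pos: [0.6393, 0.1617, 0.0608]
eef_rot: [-180.0, 0.0, -126.6]
contact_force: [0.2, -0.2, -0.1]
gripper_width: 0.0003
```

Request:
step_arm([
  {"tx": 0, "ty": 0, "tz": -1, "ax": 0, "ay": 0, "az": 0, "claw": -1},
  {"tx": 0, "ty": 0, "tz": 0, "ax": 0, "ay": 0, "az": 0, "claw": -1},
])

```text
time_s: 7.65
tcp_pos: [0.6392, 0.1617, 0.0595]
eef_rot: [180.0, -0.0, -126.6]
contact_force: [0.7, 0.6, 0.2]
gripper_width: 0.0002
```

Request:
step_arm([
  {"tx": 0, "ty": 0, "tz": -1, "ax": 0, "ay": 0, "az": 0, "claw": -1},
  {"tx": 0, "ty": 0, "tz": 0, "ax": 0, "ay": 0, "az": 0, "claw": -1},
])

```text
time_s: 7.85
tcp_pos: [0.6393, 0.1617, 0.0593]
eef_rot: [-180.0, 0.0, -126.6]
contact_force: [-2.8, -1.1, 6.0]
gripper_width: 0.0004
```

Request:
step_arm([
  {"tx": 0, "ty": 0, "tz": -0.5, "ax": 0, "ay": 0, "az": 0, "claw": -1},
  {"tx": 0, "ty": 0, "tz": 0, "ax": 0, "ay": 0, "az": 0, "claw": -1},
])

```text
time_s: 8.05
tcp_pos: [0.6393, 0.1617, 0.0593]
eef_rot: [-180.0, 0.0, -126.6]
contact_force: [-3.3, -0.8, 8.6]
gripper_width: -0.0001
```

Request:
step_arm([
  {"tx": 0, "ty": 0, "tz": -1, "ax": 0, "ay": 0, "az": 0, "claw": -1},
  {"tx": 0, "ty": 0, "tz": 0, "ax": 0, "ay": 0, "az": 0, "claw": -1},
  {"tx": 0, "ty": 0, "tz": 0, "ax": 0, "ay": 0, "az": 0, "claw": -1},
  {"tx": 0, "ty": 0, "tz": 0, "ax": 0, "ay": 0, "az": 0, "claw": -1},
  {"tx": 0, "ty": 0, "tz": 0, "ax": 0, "ay": 0, "az": 0, "claw": -1},
])

```text
time_s: 8.55
tcp_pos: [0.6393, 0.1617, 0.0593]
eef_rot: [-180.0, 0.0, -126.5]
contact_force: [-6.8, -0.4, 16.1]
gripper_width: 0.0003
```

Request:
step_arm([
  {"tx": 0, "ty": 0, "tz": 3, "ax": 0, "ay": 0, "az": 0, "claw": -1},
  {"tx": 0, "ty": 0, "tz": 10, "ax": 0, "ay": 0, "az": 0, "claw": -1},
  {"tx": 0, "ty": 0, "tz": 40, "ax": 0, "ay": 0, "az": 0, "claw": -1},
  {"tx": 0, "ty": 0, "tz": 40, "ax": 0, "ay": 0, "az": 0, "claw": -1},
  {"tx": -30, "ty": 0, "tz": 40, "ax": 0, "ay": 0, "az": 0, "claw": -1},
  {"tx": -40, "ty": 0, "tz": 20, "ax": 0, "ay": 0, "az": 0, "claw": -1},
  {"tx": -40, "ty": 0, "tz": 0, "ax": 0, "ay": 0, "az": 0, "claw": -1},
  {"tx": -40, "ty": 0, "tz": 0, "ax": 0, "ay": 0, "az": 0, "claw": -1},
  {"tx": 0, "ty": 0, "tz": 0, "ax": 0, "ay": 0, "az": 0, "claw": -1},
  {"tx": 0, "ty": 0, "tz": 0, "ax": 0, "ay": 0, "az": 0, "claw": -1},
])

```text
time_s: 9.55
tcp_pos: [0.489, 0.1619, 0.2113]
eef_rot: [-180.0, 0.1, -126.5]
contact_force: [1.1, 0.4, -0.1]
gripper_width: 0.0003
```

```bash
python3 - <<'E'
from h import *
a=ld('top');c=cap('top');b=cap('side')
A=cv2.resize(c['image'][90:270,120:400],None,fx=2.8,fy=2.8,interpolation=cv2.INTER_CUBIC)
cv2.imwrite('pics/t2.png',A)
for n,u,v in [('anvil',222,186),('anv L',213,186),('anv R',231,186),('anv U',222,178),('anv D',222,193),('black',257,188),('white',291,190),('wood',240,210),('jar',147,199),('tin',353,205)]:
    P=lambda c:round(float(np.median([w(c,u+i,v+j)[2] for i in (-2,-1,0,1,2) for j in (-2,-1,0,1,2)])),4)
    print(n,P(a),P(c))
E
```

```text
anvil 0.0294 0.3012
anv L 0.0285 0.3021
anv R 0.0283 0.0415
anv U 0.0288 0.0406
anv D 0.0279 0.3018
black 0.0406 0.0408
white 0.0412 0.041
wood 0.0411 0.3019
jar 0.0759 0.6344
tin 0.0246 0.0254
```

View pics/t2.png

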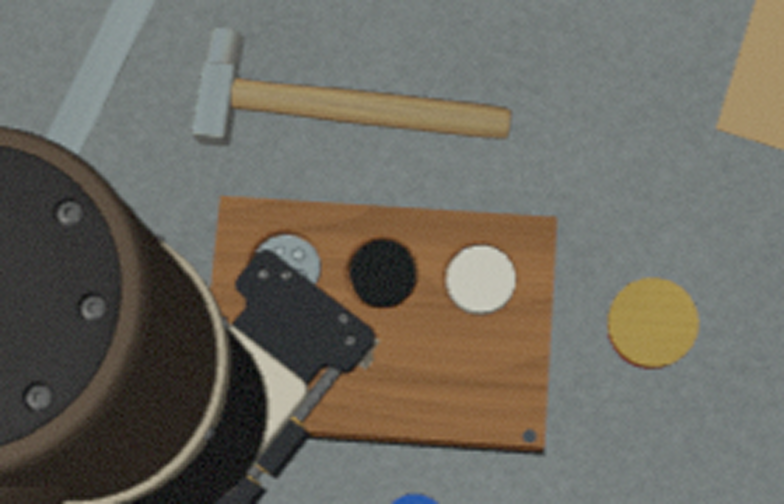

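The anvil is seated but partly hidden by the arm, at about (290,262). The pucks, tin and hammer are unmoved. I'll move the arm further away for a final depth check.

Request:
step_arm([
  {"tx": 0, "ty": -40, "tz": 0, "ax": 0, "ay": 0, "az": 0, "claw": -1},
  {"tx": 0, "ty": -40, "tz": 0, "ax": 0, "ay": 0, "az": 0, "claw": -1},
  {"tx": 0, "ty": -40, "tz": 0, "ax": 0, "ay": 0, "az": 0, "claw": -1},
  {"tx": 0, "ty": -40, "tz": 0, "ax": 0, "ay": 0, "az": 0, "claw": -1},
  {"tx": 0, "ty": -40, "tz": 0, "ax": 0, "ay": 0, "az": 0, "claw": -1},
  {"tx": 0, "ty": -40, "tz": 0, "ax": 0, "ay": 0, "az": 0, "claw": -1},
  {"tx": 0, "ty": 0, "tz": 0, "ax": 0, "ay": 0, "az": 0, "claw": -1},
  {"tx": 0, "ty": 0, "tz": 0, "ax": 0, "ay": 0, "az": 0, "claw": -1},
])

```text
time_s: 10.45
tcp_pos: [0.4898, -0.0796, 0.2096]
eef_rot: [180.0, -0.0, -126.8]
contact_force: [-0.1, 0.2, -0.3]
gripper_width: 0.0002
```

```bash
python3 - <<'E'
from h import *
a=ld('top');c=cap('top');b=cap('side')
for n,u,v in [('anvil',222,186),('anv L',214,186),('anv R',230,186),('anv U',222,179),('anv D',222,193),('black',257,188),('white',291,190),('wood',235,205),('jar',147,199),('tin',353,205)]:
    P=lambda c:round(float(np.median([w(c,u+i,v+j)[2] for i in (-2,-1,0,1,2) for j in (-2,-1,0,1,2)])),4)
    print(n,P(c))
A=cv2.resize(c['image'][90:270,110:400],None,fx=2.7,fy=2.7,interpolation=cv2.INTER_CUBIC)
cv2.imwrite('pics/t3.png',A)
E
```

```text
anvil 0.0408
anv L 0.0413
anv R 0.041
anv U 0.0403
anv D 0.0413
black 0.041
white 0.5985
wood 0.6055
jar 0.0765
tin 0.6144
```

View pics/t3.png

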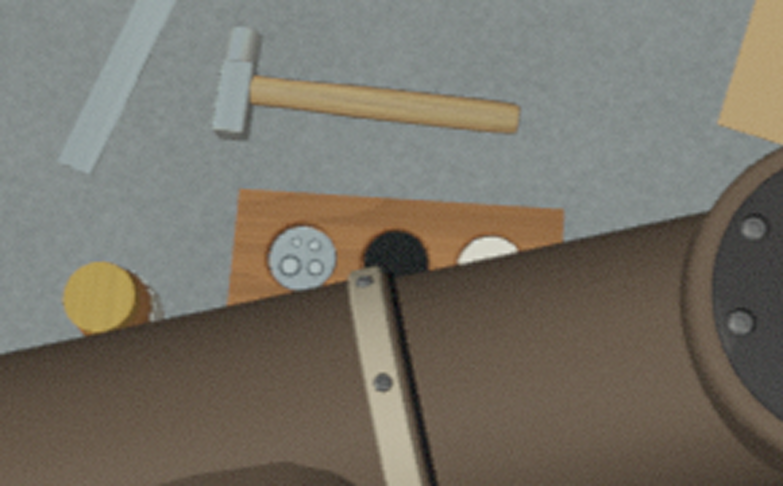

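The anvil is seated flat and flush at (302,258): its top reads 0.040–0.041 m everywhere, the same as the black puck. The jar and hammer are in place, and the arm is clear. I'm handing in.

```bash
python3 -c "from plant import r;print(r.close_job(), r.get_state()['time_s'])"
```

```text
the job is handed in; nothing more can be done
the job is handed in; nothing more can be done
```

The steel anvil is in the empty seat, bedded flush with the block's top, and I handed the job in at about 10.5 s on the robot's clock.

I slid it across the block without lifting it, using the two fingertips as a fork. It tipped halfway in first, and a further nudge of about 5 mm dropped it. I then pressed down with the closed fingertips at about 16 N, against the 6 N needed, and the fingertips stopped at about 40 mm, level with the block's top.

**Last checks:**
- **Anvil:** its top reads 40–41 mm at five points, level with the black puck beside it.
- **Other objects:** the two seated discs, the jar, the tin and the hammer all looked undisturbed. The arm hid the white disc and the tin in the very last view. They were in place in the view just before, and only a clear move well above the block came after that.
- **Contact:** the arm stood well clear of everything when I handed in.

The first two move calls were refused because some fields were left out; nothing moved, and I resent them complete. No checks failed or disagreed beyond small calibration differences of up to about 5 mm between the cameras.

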